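# Stack the matching glaze palette

## Task

Cover the glaze palette that stands on the round black bat: pick up the loose palette of the same shape, with two cut corners at one end, and stack it on top with its cut corners over the cut corners below, so that its skirt drops fully home and sits level. Let go of it, keep the lower palette about where it is, and leave the larger square-cornered palette and the small bowl alone.

Things in the scene. Friction and masses are not known exactly. Their poses are not given: they have to be found in the camera images.
- base_palette: White palette on the round black bat (170 mm wide, 10 mm thick, fixed), six glaze-filled wells, loose, 350 g. Body 104 (x) x 58 (y) x 20 mm high; both +x corners cut at 45 deg (22 mm legs), -x corners square. On it a 12 mm high well block of the same outline, sides sloping from 5 mm (foot) to 10 mm (top) inside the edge. Origin: centre of the 104 x 58 rectangle at the underside, z up.
- spare_palette: Palette to stack, on the table: empty wells, 100 to 200 g, shape and axes as base_palette, 32 mm high in all. Hollow below: skirt 3 mm thick, 16 mm deep, goes over the block beneath with 2 mm play, guided by its slopes, and rests on the ledge, origin then 20 mm above base_palette's; end for end it will not go down. Grip the 58 mm width by the 20 mm high sides. Origin: underside centre.
- square_palette: Bystander: larger white palette, 120 x 68 mm, 32 mm high, all four corners square, eight empty wells, on the table; leave it alone. Origin: centre of the underside.
- bowl: Bystander: small terracotta bowl, 84 mm across and 40 mm high, on the table; leave it alone. Origin: centre of the underside.

How it is judged:
By the outcome, as a careful person would: the job done as asked, in the order asked, and still so for the second after the job is handed in, with the robot touching nothing.
It also fails if it takes over 38 s, if anything falls off the work surface, if the arm or the gripper's body presses on something with over 40 N, if the wrist force passes 120 N, or if a joint passes its speed limit or range.

## Robot

A 6-joint arm with a two-finger parallel gripper is mounted at the origin on the work surface. World frame = base frame: x ahead of the robot, y to its left, z up, the work surface at z = 0. Lengths are in m, angles in degrees, forces in N, time in s.
With the tool pointing down it reaches from about 0.375 to 0.9 m from the base axis. Payload 3.1 kg.
Tool frame: the origin (TCP) lies midway between the tips of the shut fingers; the grasp point (between the pads) lies 19 mm behind it; z points along the fingers, y is the line along which they close (so a half turn about z gives the same grasp; the last joint's range is limited). The gripper opens to 87 mm and grips with 3 to 60 N. Pads are 19 mm wide; open, the fingers measure 117 mm over their backs; the gripper's body (75 mm by 190 mm) begins 51 mm behind the grasp point.
Start: joints at [65.002, 30.224, 82.088, -0, 67.689, -10.227], TCP at [0.159, 0.604, 0.223] pointing down, gripper open.
Joint ranges: [-176.69, 176.69], [-43.24, 126.21], [12.49, 139.97], [-82, 262], [0, 151.66], [-163.58, 163.58]. Speed limits (degrees/s): [159.86, 159.86, 180, 180, 180, 180].

## Interface

Orientations are given as a 3x3 rotation matrix whose columns are the frame's x, y, z axes.
In Python, from rig import bot gives the robot as it stands.
- The arm moves only by the tool steer_hand, called after "Request:" by a JSON object that holds its "op" and its "data", one argument or row to a line. Schema: {"type":"object","properties":{"steps":{"type":"string"},"only":{"type":"string"},"quiet":{"type":"boolean"},"lines":{"type":"string"}},"required":["steps"],"additionalProperties":false}. steps is a string of 1 to 20 rows, one to a line, with the numbers parted by commas; each row has 7 numbers: dx, dy, dz in shares of 0.8 m (1.0 is 0.8 m), then a rotation vector rx, ry, rz in normalised numbers (1 is 2 pi rad), then the opening from 0.0 (shut) to 1.0 (fully open); each row is the pose to reach, as a shift and turn from the pose commanded when the call began, along the tool's axes at that moment; what a row does not reach only later rows make up. A row lasts 1/10 s, in which the tool goes at most 0.05 m and 8.59 degrees, less where a joint would pass 70% of its speed; a pose out of reach is approached as far as the arm can. The fingers move at their own pace and stop on an object; the grip force is fixed at half the most. Time passes only in rows, so rows that do not move let the fingers close. The tool returns the time, the measured TCP pose, the force, the opening and the grip force at its end. only (a regular expression) keeps the lines of the reply that match it, lines (a string "A,B") keeps lines A to B, and quiet returns only ok. Input that does not fit is refused with a message, and nothing moves.
- bot.read_state(): the state, without advancing time (a new reading comes with each control period).
- bot.capture(name): name is "side" or "top"; returns a dict with "color" (400x640x3 uint8, red, green, blue), "K" (3x3 intrinsics, pixels), "D" ([k1, k2, p1, p2, k3] as OpenCV has them; the pictures are not rectified), "view" (4x4, takes a point from world to camera coordinates). Camera axes: x right, y up, looking along -z (the intrinsics and any distortion apply to the point x, -y, -z); pixel columns grow to the right and rows downward; lengths in m; the calibration is good to about 2 mm. A picture is of the moment at which its call begins. There is no depth.
- bot.hand_in(): hands the job in; it is judged then, once.
The state is a dict: "time_s": time; "joint_positions": joint angles; "qvel": joint speeds; "tau": joint torques, N m; "position": TCP position; "tcp_rot": TCP orientation; "force": force on the tool from outside, world axes, zero at the start; "moment": the same for the moment, N m; "opening": opening from 0.0 (shut) to 1.0 (fully open); "grasp_force": force on a finger pad.
Only numpy, scipy, OpenCV 4.12 (cv2) and the standard library are available. Lean on these libraries where they do the work, as an engineer would, in place of code of your own. Each camera call takes 0.05 s, during which the arm holds its last target. There are 200 camera calls.

## Working session

There is one attempt and no reset: what is moved stays moved. The work goes in short steps, Python scripts to look and compute and a tool call to move; the robot and the scene stay as the last step left them, time stands still between calls to the robot, and variables do not carry over. Pictures are saved under pics/ and viewed, at most 10 in all, crops included, and the job is handed in when it is done.

```bash
mkdir -p pics; ls; python3 - <<'E'
from rig import bot
import cv2,pickle
d={}
for n in("side","top"):
    c=bot.capture(n); d[n]=c; cv2.imwrite(f"pics/{n}0.png",c["color"][:,:,::-1]); print(n,c["K"],c["D"],c["view"])
pickle.dump(d,open("c0.pkl","wb"))
s=bot.read_state();print(s["position"],s["tcp_rot"],s["time_s"],s["opening"],s["force"])
E
```

```text
pics
rig.py
side [[417.29757921   0.         326.54316143]
 [  0.         417.29757921 197.23302931]
 [  0.           0.           1.        ]] [-0.07307081  0.          0.          0.          0.        ] [[-7.73691469e-01 -6.33562554e-01 -6.30476066e-06  4.69958700e-01]
 [ 3.73694518e-01 -4.56354862e-01  8.07522537e-01 -2.47679284e-01]
 [-5.11618918e-01  6.24770942e-01  5.89836717e-01 -5.57776371e-01]
 [ 0.00000000e+00  0.00000000e+00  0.00000000e+00  1.00000000e+00]]
top [[393.10388871   0.         319.61421865]
 [  0.         393.10388871 201.57173119]
 [  0.           0.           1.        ]] [-0.01103788  0.          0.          0.          0.        ] [[-0.01619754 -0.9998464   0.00669471  0.00207685]
 [ 0.99039539 -0.01512421  0.13743449 -0.59730213]
 [-0.13731212  0.00885651  0.99048823 -0.87154558]
 [ 0.          0.          0.          1.        ]]
[0.15904211 0.6037334  0.22165535] [[-9.66961888e-01  2.54919630e-01 -8.30435646e-04]
 [ 2.54920749e-01  9.66960283e-01 -1.79512474e-03]
 [ 3.45385752e-04 -1.94751248e-03 -9.99998044e-01]] 0.1 1.0015506004010983 [-0.42499949  0.12990869 -0.98080779]
```

View pics/side0.png

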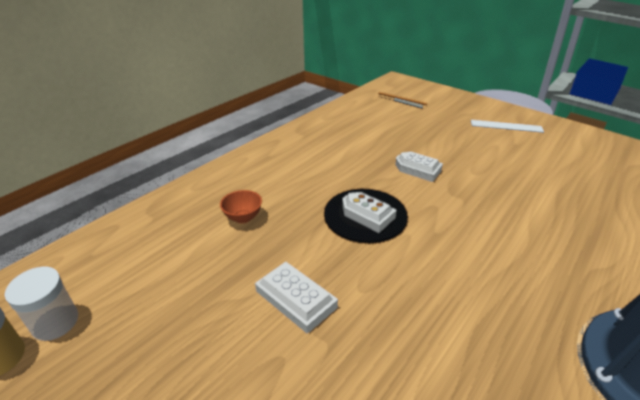

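View pics/top0.png

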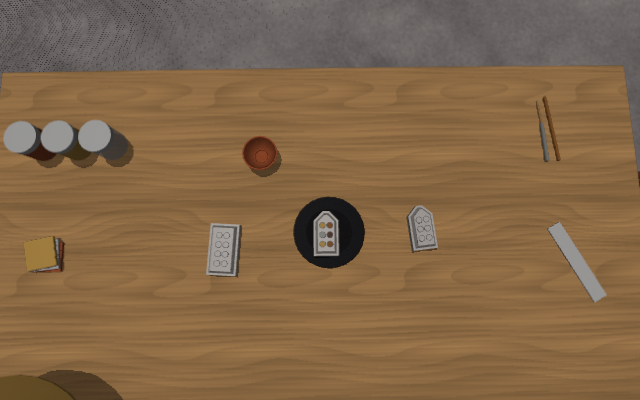

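The side view shows the base palette on the black bat at (369,210), the spare beyond it at (419,165), the square palette at (297,294) and the bowl at (242,208). In the top view the base is at (326,234), the spare at (423,229), and both have their cut ends pointing up the picture. I'll enlarge both.

```bash
python3 - <<'E'
import cv2,pickle,numpy as np
d=pickle.load(open("c0.pkl","rb"))
def crop(n,x,y,w,h,s): return cv2.resize(d[n]["color"][y:y+h,x:x+w,::-1],None,fx=s,fy=s,interpolation=cv2.INTER_NEAREST)
def grid(i,x,y,s):
    for k in range(0,i.shape[1],10*s): cv2.putText(i,str(x+k//s),(k,8),0,.3,(0,0,255)); i[::4,k]=(0,0,255)
    for k in range(0,i.shape[0],10*s): cv2.putText(i,str(y+k//s),(0,k+8),0,.3,(0,0,255)); i[k,::4]=(0,0,255)
    return i
a=np.hstack([grid(crop("top",*p,40,60,10),*p,10) for p in((306,205),(402,200))])
b=np.vstack([grid(crop("side",*p,80,37,8),*p,8) for p in((330,192),(380,147))])
cv2.imwrite("pics/a.png",a);cv2.imwrite("pics/b.png",b)
E
```

```text
(no output)
```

View pics/a.png

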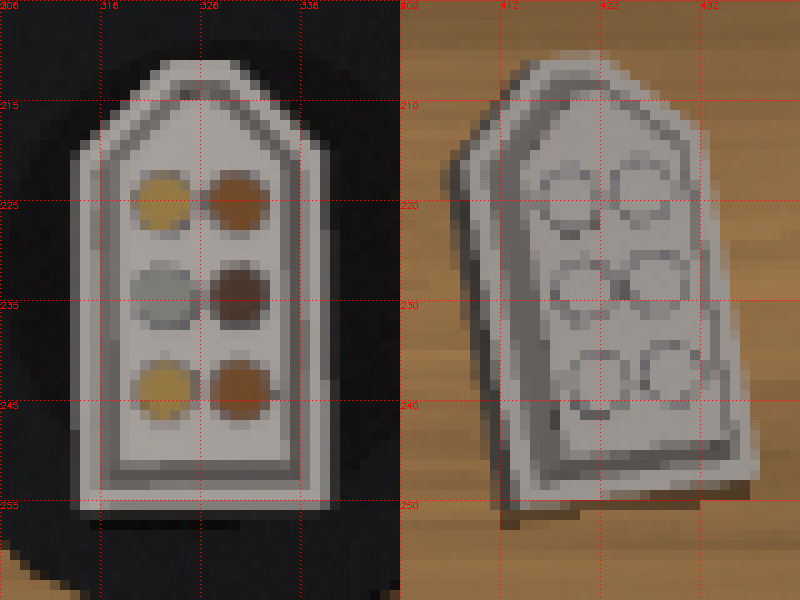

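View pics/b.png

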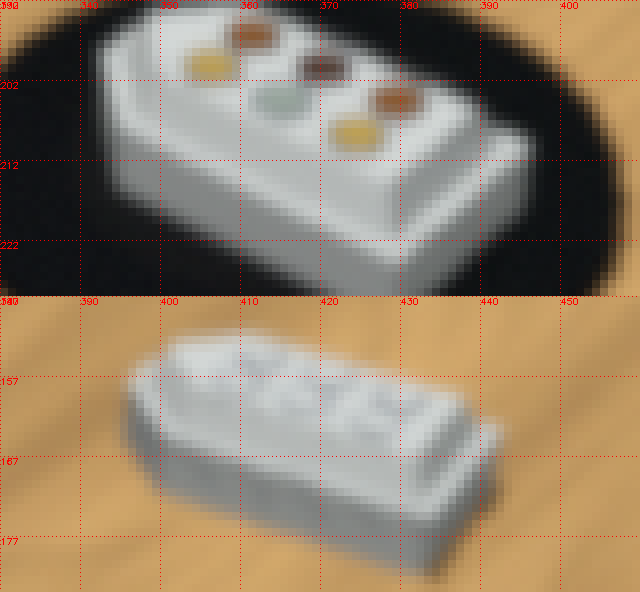

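Top-view ledge corners in px:
- **Base:** (313.3,256), (339.3,256), (339,219.5), (313.3,219.5), tips (322,211) and (330,211).
- **Spare:** tips (414.3,205.3) and (422.3,205.2), shoulders (407.5,216) and (432.7,213), back corners (414,250) and (437.7,247.8).

The side view gives the same corners, and I'll fit both together.

```bash
cat >h.py <<'E'
import cv2,pickle,numpy as np
from scipy.optimize import least_squares
def proj(c,P):
    F=np.diag([1,-1,-1.]); V=np.array(c["view"]); R=F@V[:3,:3]; t=F@V[:3,3]
    return cv2.projectPoints(np.asarray(P,float),cv2.Rodrigues(R)[0],t,np.array(c["K"]),np.array(c["D"]))[0][:,0]
C=dict(bl=(-52,29),br=(-52,-29),sl=(30,29),sr=(30,-29),tl=(52,7),tr=(52,-7))
def pts(keys,p):
    x,y,z,a=p; o=[]
    for k in keys:
        u,v=np.array(C[k[:2]])/1000; h=0 if k.endswith("_") else .02
        o.append((x+u*np.cos(a)-v*np.sin(a),y+u*np.sin(a)+v*np.cos(a),z+h))
    return o
def fit(d,obs,p0):
    def f(p): return np.concatenate([(proj(d[n],pts(o,p))-(np.array(list(o.values()))-.5)).ravel() for n,o in obs.items()])
    r=least_squares(f,p0,loss="soft_l1",x_scale=[.01,.01,.01,.1])
    return r.x,f(r.x).reshape(-1,2)
E
python3 - <<'E'
from h import *
d=pickle.load(open("c0.pkl","rb"))
B={"top":dict(bl=(313.3,256),br=(339.3,256),sr=(339,219.5),sl=(313.3,219.5),tr=(330,211),tl=(322,211)),
"side":dict(bl=(380,224.7),br=(396.2,209.2),sl=(345.6,208.6),tl=(342.9,198.9),sl_=(345,216.4))}
S={"top":dict(bl=(414,250),br=(437.7,247.8),sr=(432.7,213),sl=(407.5,216),tr=(422.3,205.2),tl=(414.3,205.3)),
"side":dict(bl=(433.1,175.2),br=(442.5,163.7),sl=(400,165),tl=(396,158.1),sl_=(400,171.5),bl_=(433.7,182.2),br_=(441.9,173.7))}
for o in(B,S):
    p,r=fit(d,o,[.5,-.1,0,.0]); print(p[:3]*1000,np.degrees(p[3])); print(r.round(1).tolist())
    for n in o: q,r=fit(d,{n:o[n]},p) if 0 else (0,0)
E
```

```text
[525.40965222 -20.79942995   9.42506482] 0.20179413900069684
[[1.0, 0.1], [0.1, -0.4], [-0.5, 0.7], [0.4, 1.1], [-1.1, 0.0], [0.9, 0.1], [-0.1, 0.2], [0.1, 0.9], [-0.7, -0.6], [-0.1, -0.2], [-0.4, -0.4]]
[ 536.82386697 -248.05159915   -0.83612981] 6.1941713531070866
[[-0.4, 0.7], [0.3, -0.2], [-0.4, 0.1], [0.7, 0.1], [-0.6, -0.1], [1.6, 0.5], [0.5, 0.1], [0.2, 0.3], [0.3, -0.3], [-0.1, -0.1], [-0.5, 0.5], [-1.4, 0.4], [-0.6, -2.5]]
```

```bash
cat >>h.py <<'E'
def rel(s,target,yang):
    "shift in the tool's axes (mm) and rz (deg) to bring the TCP to target with tool y at yang deg"
    R=np.array(s["tcp_rot"]); g=np.radians(yang); Y=np.array([np.cos(g),np.sin(g),0]);Z=np.array([0,0,-1.])
    G=np.c_[np.cross(Y,Z),Y,Z]
    return (R.T@(np.array(target)-s["position"])*1000).round(1), np.degrees(cv2.Rodrigues(R.T@G)[0].ravel()).round(2)
E
python3 - <<'E'
from h import *
from rig import bot
s=bot.read_state()
print(rel(s,(.45,.2,.2),96.2)); print(rel(s,(.534,-.248,.12),96.2))
E
```

```text
(array([-384.3, -316.2,   22.1]), array([ -0.11,  -0.04, -20.97]))
(array([-579.7, -727.8,  102.9]), array([ -0.11,  -0.04, -20.97]))
```

The rows are not in the units I measure in: shifts go in shares of 0.8 m and turns go in shares of 2 pi rad. I convert before sending: -0.728 m is -0.91, -0.58 m is -0.725, -21 degrees is -0.0583.

Request:
{"op": "steer_hand", "data": {
  "steps": "-0.48,-0.395,0.0275,0,0,-0.0583,1\n-0.48,-0.395,0.0275,0,0,-0.0583,1\n-0.48,-0.395,0.0275,0,0,-0.0583,1\n-0.48,-0.395,0.0275,0,0,-0.0583,1\n-0.48,-0.395,0.0275,0,0,-0.0583,1\n-0.48,-0.395,0.0275,0,0,-0.0583,1\n-0.48,-0.395,0.0275,0,0,-0.0583,1\n-0.48,-0.395,0.0275,0,0,-0.0583,1\n-0.48,-0.395,0.0275,0,0,-0.0583,1\n-0.48,-0.395,0.0275,0,0,-0.0583,1\n-0.725,-0.91,0.1288,0,0,-0.0583,1\n-0.725,-0.91,0.1288,0,0,-0.0583,1\n-0.725,-0.91,0.1288,0,0,-0.0583,1\n-0.725,-0.91,0.1288,0,0,-0.0583,1\n-0.725,-0.91,0.1288,0,0,-0.0583,1\n-0.725,-0.91,0.1288,0,0,-0.0583,1\n-0.725,-0.91,0.1288,0,0,-0.0583,1\n-0.725,-0.91,0.1288,0,0,-0.0583,1\n-0.725,-0.91,0.1288,0,0,-0.0583,1\n-0.725,-0.91,0.1288,0,0,-0.0583,1"
}}

```text
time_s: 2.1
position: [0.5355, -0.2531, 0.1186]
tcp_rot: [[-0.995, -0.104, 0.002], [-0.104, 0.995, -0.003], [-0.002, -0.003, -1.0]]
force: [-0.6, -0.3, -0.2]
opening: 1.003
grasp_force: 0.0
```

```bash
python3 - <<'E'
from h import *
from rig import bot
print(rel(bot.read_state(),(.534,-.248,.005),96.2))
E
```

```text
(array([  1.2,   5.6, 113.5]), array([-0.16,  0.09, -0.22]))
```

Request:
{"op": "steer_hand", "data": {
  "steps": "0,0,0,0,0,0,1\n0,0,0,0,0,0,1\n0,0,0,0,0,0,1"
}}

```text
time_s: 2.4
position: [0.5338, -0.2451, 0.1196]
tcp_rot: [[-0.994, -0.11, -0.001], [-0.11, 0.994, 0.001], [0.001, 0.002, -1.0]]
force: [-0.4, -0.5, -1.1]
opening: 0.999
grasp_force: 0.0
```

```bash
python3 - <<'E'
from h import *
from rig import bot
print(rel(bot.read_state(),(.534,-.248,.005),96.2))
c=bot.capture("top");cv2.imwrite("pics/t1.png",cv2.resize(c["color"][170:290,340:500,::-1],None,fx=5,fy=5))
E
```

```text
(array([  0. ,  -3.1, 114.6]), array([ 0.09, -0.07,  0.14]))
```

View pics/t1.png

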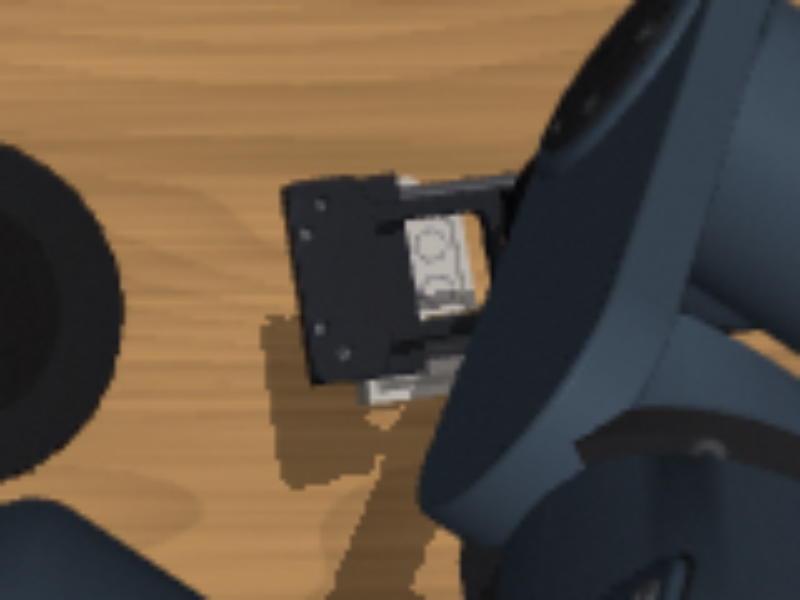

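The gripper straddles the palette, with the palette's lower end at crop (415,385) and its edges parallel to the gripper. I'll go down.

Request:
{"op": "steer_hand", "data": {
  "steps": "0,0,0.0375,0,0,0,1\n0,0,0.075,0,0,0,1\n0,0,0.1063,0,0,0,1\n0,0,0.125,0,0,0,1\n0,0,0.135,0,0,0,1\n0,0,0.135,0,0,0,1\n0,0,0.135,0,0,0,1"
}}

```text
time_s: 3.15
position: [0.5352, -0.2476, 0.0124]
tcp_rot: [[-0.994, -0.109, 0.001], [-0.109, 0.994, -0.001], [-0.001, -0.001, -1.0]]
force: [0.9, -1.0, -0.1]
opening: 0.999
grasp_force: 0.0
```

```bash
python3 - <<'E'
from h import *
from rig import bot
print(rel(bot.read_state(),(.534,-.248,.005),96.2))
c=bot.capture("side");cv2.imwrite("pics/s1.png",cv2.resize(c["color"][120:200,370:470,::-1],None,fx=7,fy=7))
E
```

```text
(array([ 1.3, -0.3,  7.4]), array([-0.06,  0.07,  0.06]))
```

View pics/s1.png

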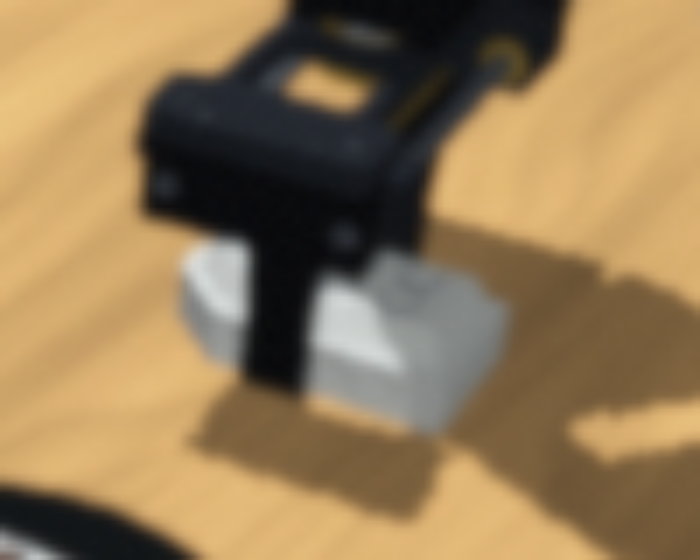

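The near finger, at crop (275,330), stands clear of the palette's long side, about mid-length. I'll go down 7 mm and close.

Scaled: 0.007 m is 0.0088, 0.004 m is 0.005.

Request:
{"op": "steer_hand", "data": {
  "steps": "0,0,0.005,0,0,0,1\n0,0,0.0088,0,0,0,1\n0,0,0.0088,0,0,0,1\n0,0,0.0088,0,0,0,0.5\n0,0,0.0088,0,0,0,0.4\n0,0,0.0088,0,0,0,0.4\n0,0,0.0088,0,0,0,0.4\n0,0,0.0088,0,0,0,0.4\n0,0,0.0088,0,0,0,0.4\n0,0,0.0088,0,0,0,0.4"
}}

```text
time_s: 4.2
position: [0.5346, -0.2476, 0.0046]
tcp_rot: [[-0.994, -0.109, 0.0], [-0.109, 0.994, -0.0], [-0.0, -0.0, -1.0]]
force: [0.6, -0.2, -0.1]
opening: 0.671
grasp_force: 30.0
```

Scaled: -0.1 m is -0.125, -0.08 m is -0.1.

Request:
{"op": "steer_hand", "data": {
  "steps": "0,0,-0.025,0,0,0,0.4\n0,0,-0.0625,0,0,0,0.4\n0,0,-0.1,0,0,0,0.4\n0,0,-0.125,0,0,0,0.4\n0,0,-0.125,0,0,0,0.4\n0,0,-0.125,0,0,0,0.4"
}}

```text
time_s: 4.8
position: [0.5341, -0.2472, 0.1042]
tcp_rot: [[-0.994, -0.109, -0.0], [-0.109, 0.994, 0.0], [0.0, 0.0, -1.0]]
force: [-0.4, 0.9, -2.1]
opening: 0.662
grasp_force: 30.0
```

```bash
python3 - <<'E'
from h import *
from rig import bot
print(rel(bot.read_state(),(.5224,-.0208,.1),90.2))
E
```

```text
(array([-12.9, 226.3,   4.3]), array([ 0.02, -0.02,  6.03]))
```

Scaled: 0.226 m is 0.2825, 0.212 m is 0.265, 6 degrees is 0.0167.

Request:
{"op": "steer_hand", "data": {
  "steps": "-0.0025,0.05,0,0,0,0.0028,0.4\n-0.005,0.1,0,0,0,0.0056,0.4\n-0.0088,0.15,0,0,0,0.0111,0.4\n-0.0125,0.2,0,0,0,0.0139,0.4\n-0.015,0.2375,0.0025,0,0,0.0167,0.4\n-0.0163,0.265,0.005,0,0,0.0167,0.4\n-0.0163,0.2825,0.005,0,0,0.0167,0.4\n-0.0163,0.2825,0.005,0,0,0.0167,0.4\n-0.0163,0.2825,0.005,0,0,0.0167,0.4\n-0.0163,0.2825,0.005,0,0,0.0167,0.4\n-0.0163,0.2825,0.005,0,0,0.0167,0.4"
}}

```text
time_s: 5.9
position: [0.5233, -0.0226, 0.1005]
tcp_rot: [[-1.0, -0.002, 0.0], [-0.002, 1.0, -0.0], [-0.0, -0.0, -1.0]]
force: [-0.3, -0.1, -1.8]
opening: 0.662
grasp_force: 30.0
```

```bash
python3 - <<'E'
from h import *
from rig import bot
d={n:bot.capture(n) for n in("side","top")}
pickle.dump(d,open("c1.pkl","wb"))
x,y=310,135
i=cv2.resize(d["side"]["color"][y:y+100,x:x+110,::-1],None,fx=6,fy=6,interpolation=cv2.INTER_CUBIC)
for k in range(0,110,10): cv2.putText(i,str(x+k),(k*6,8),0,.3,(0,0,255)); i[::4,k*6]=(0,0,255)
for k in range(0,100,10): cv2.putText(i,str(y+k),(0,k*6+8),0,.3,(0,0,255)); i[k*6,::4]=(0,0,255)
cv2.imwrite("pics/s2.png",i)
print(bot.read_state()["position"])
for nm,p in(("held",(.5254,-.0208,.095,np.radians(.2))),("base",(.5254,-.0208,.0094,np.radians(.2)))):
    ks=["bl","br","sl","tl","bl_","br_","sl_","tl_"]; print(nm,dict(zip(ks,(proj(d["side"],pts(ks,p))+.5).round(1).tolist())))
E
```

```text
[ 0.52318149 -0.02233435  0.10060921]
held {'bl': [383.6, 187.2], 'br': [400.8, 173.2], 'sl': [346.1, 171.2], 'tl': [343.8, 162.5], 'bl_': [382.7, 196.5], 'br_': [399.7, 182.3], 'sl_': [345.8, 180.2], 'tl_': [343.5, 171.3]}
base {'bl': [379.9, 224.9], 'br': [396.3, 210.1], 'sl': [344.9, 208.0], 'tl': [342.8, 198.7], 'bl_': [379.1, 233.0], 'br_': [395.3, 218.1], 'sl_': [344.6, 216.0], 'tl_': [342.6, 206.6]}
```

View pics/s2.png

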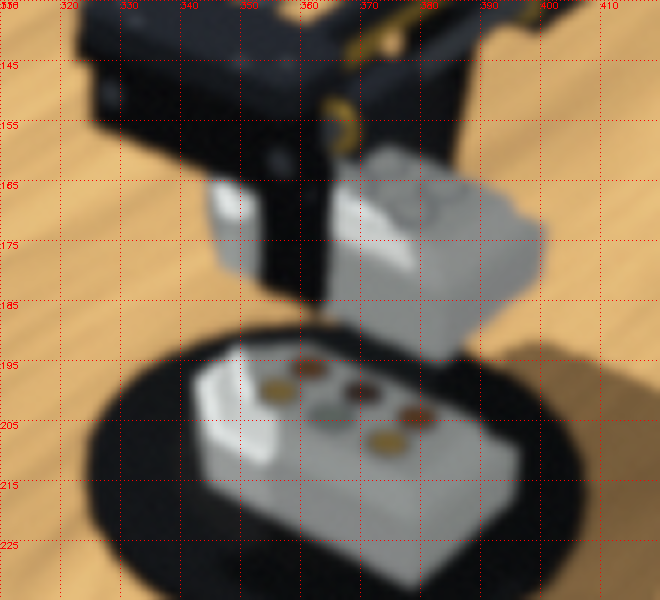

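In the picture the held palette's lower near corner is at (383,195.5) and its right corner at (400.8,172.5). The base's near corner is at (378.7,232.5) and its right corner at (396.3,210). All are within 1 px of the predictions for an aligned pose, so I'll lower it.

Scaled: 0.058 m is 0.0725, 0.05 m is 0.0625.

Request:
{"op": "steer_hand", "data": {
  "steps": "0.0013,0.0013,0.025,0,0,0,0.4\n0.0013,0.0013,0.0438,0,0,0,0.4\n0.0013,0.0013,0.0563,0,0,0,0.4\n0.0013,0.0013,0.0625,0,0,0,0.4\n0.0013,0.0013,0.0663,0,0,0,0.4\n0.0013,0.0013,0.07,0,0,0,0.4\n0.0013,0.0013,0.0725,0,0,0,0.4\n0.0013,0.0013,0.0725,0,0,0,0.4\n0.0013,0.0013,0.0725,0,0,0,0.4"
}}

```text
time_s: 6.9
position: [0.5221, -0.0204, 0.0428]
tcp_rot: [[-1.0, -0.004, 0.001], [-0.004, 1.0, -0.0], [-0.001, -0.0, -1.0]]
force: [0.2, -0.6, -1.6]
opening: 0.66
grasp_force: 30.0
```

No contact so far. The bottom is about 8 mm above the ledge.

Scaled: 0.006 m is 0.0075, 0.005 m is 0.0063.

Request:
{"op": "steer_hand", "data": {
  "steps": "0,0,0.0025,0,0,0,0.4\n0,0,0.005,0,0,0,0.4\n0,0,0.0063,0,0,0,0.4\n0,0,0.0075,0,0,0,0.4\n0,0,0.0075,0,0,0,0.4\n0,0,0.0075,0,0,0,0.4"
}}

```text
time_s: 7.5
position: [0.5219, -0.0204, 0.0365]
tcp_rot: [[-1.0, -0.004, -0.0], [-0.004, 1.0, -0.0], [0.0, -0.0, -1.0]]
force: [0.6, -0.1, -1.1]
opening: 0.661
grasp_force: 30.0
```

Request:
{"op": "steer_hand", "data": {
  "steps": "0,0,0.0013,0,0,0,0.4\n0,0,0.0025,0,0,0,0.4\n0,0,0.0025,0,0,0,0.4"
}}

```text
time_s: 7.8
position: [0.522, -0.0204, 0.0346]
tcp_rot: [[-1.0, -0.004, 0.0], [-0.004, 1.0, -0.0], [-0.0, -0.0, -1.0]]
force: [-0.6, 0.1, -0.9]
opening: 0.668
grasp_force: 30.0
```

Scaled: 0.001 m is 0.0013.

Request:
{"op": "steer_hand", "data": {
  "steps": "0,0,0.0013,0,0,0,0.4\n0,0,0.0013,0,0,0,0.4\n0,0,0.0013,0,0,0,0.4"
}}

```text
time_s: 8.1
position: [0.522, -0.0204, 0.0345]
tcp_rot: [[-1.0, -0.004, 0.001], [-0.004, 1.0, -0.0], [-0.001, -0.0, -1.0]]
force: [-1.7, -0.1, 6.7]
opening: 0.663
grasp_force: 30.0
```

Request:
{"op": "steer_hand", "data": {
  "steps": "0,0,0.0013,0,0,0,0.4\n0,0,0.0013,0,0,0,0.4\n0,0,0.0013,0,0,0,0.4"
}}

```text
time_s: 8.4
position: [0.522, -0.0204, 0.0345]
tcp_rot: [[-1.0, -0.004, 0.001], [-0.004, 1.0, -0.0], [-0.001, -0.0, -1.0]]
force: [-2.4, 0.9, 14.2]
opening: 0.665
grasp_force: 30.0
```

Contact came at exactly 30 mm above the pick height, so the palette is home. I'll relax, let go and withdraw.

Scaled: 0.2 m is 0.25, -0.16 m is -0.2.

Request:
{"op": "steer_hand", "data": {
  "steps": "0,0,-0.0025,0,0,0,0.4\n0,0,-0.0025,0,0,0,0.75\n0,0,-0.0025,0,0,0,0.85\n0,0,-0.0025,0,0,0,1\n0,0,-0.0025,0,0,0,1\n0,0,-0.0025,0,0,0,1\n0,0,-0.025,0,0,0,1\n0,0,-0.075,0,0,0,1\n0,0,-0.1375,0,0,0,1\n0,0,-0.1875,0,0,0,1\n0,0.0625,-0.2,0,0,0,1\n0,0.125,-0.2,0,0,0,1\n0,0.1875,-0.2,0,0,0,1\n0,0.25,-0.2,0,0,0,1\n0,0.25,-0.2,0,0,0,1\n0,0.25,-0.2,0,0,0,1"
}}

```text
time_s: 10.0
position: [0.5205, 0.1807, 0.1923]
tcp_rot: [[-1.0, -0.007, -0.0], [-0.007, 1.0, -0.001], [0.0, -0.001, -1.0]]
force: [0.1, 0.7, 1.0]
opening: 1.003
grasp_force: 0.0
```

```bash
python3 - <<'E'
from h import *
from rig import bot
d={n:bot.capture(n) for n in("side","top")}
a=cv2.resize(d["side"]["color"][160:250,310:420,::-1],None,fx=5,fy=5)
b=cv2.resize(d["top"]["color"][190:280,290:365,::-1],None,fx=5,fy=5)[:450,:250]
cv2.imwrite("pics/f.png",np.hstack([a,b]))
ks=["bl","br","sl","tl"]
print((((proj(d["side"],pts(ks,(.5254,-.0208,.03,.0035)))+.5)-(310,160))*5).round())
E
```

```text
[[354. 281.]
 [437. 208.]
 [176. 198.]
 [165. 152.]]
```

View pics/f.png

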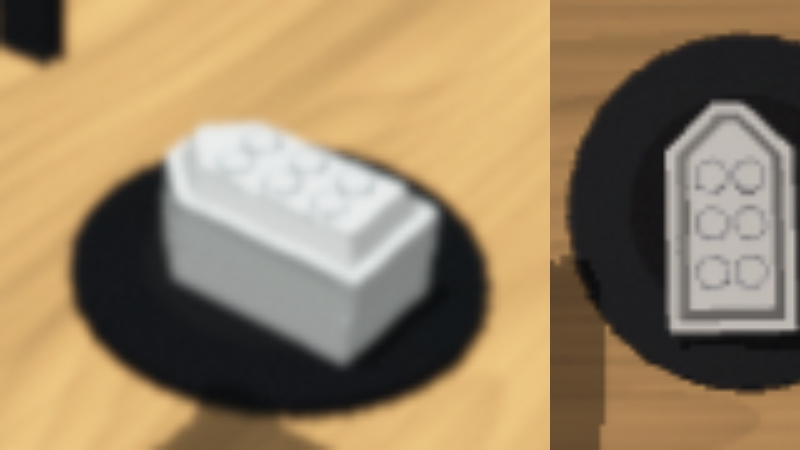

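The spare sits flush, with no gap at the seam. Its ledge corners at (353,280), (438,208) and (172,195) match the predicted level, seated pose, and the cut ends line up. The gripper is clear, so I'll hand in.

```bash
python3 -c "
from rig import bot
print(bot.hand_in())"
```

```text
the job is handed in; nothing more can be done
None
```

The spare palette is stacked on the base palette, cut corners over cut corners, fully home and level in the final pictures; I released it and handed the job in at about 10 s, without touching the square palette or the bowl.

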